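# Tip the machined wheels onto their backs

### The arm

A 6-joint arm with a two-finger parallel gripper is mounted at the origin on the work surface. World frame = base frame: x ahead of the robot, y to its left, z up, the work surface at z = 0. Lengths are in mm, angles in rad, forces in N, time in s.
With the tool pointing down it reaches from about 275 to 1000 mm from the base axis. Payload 8.4 kg.
Tool frame: the origin (TCP) lies at the very end of the fingers, on their centre line; the grasp point (between the pads) lies r.hold_point_z behind it (r.hold_point_z is the distance from the TCP to the grasp point, in mm); x points along the fingers, z is the direction in which the jaws open and shut, and the axes are right-handed (so a half turn about x gives the same grasp; the last joint's range is limited). The gripper opens to 85 mm and grips with 20 to 120 N. Pads are 22 mm wide; open, the fingers measure 114 mm over their backs; the gripper's body (76 mm by 85 mm) begins 54 mm behind the grasp point. The pads swing forward as they close: fully open they stand 13 mm farther back than shut.
Start: joints at [-1.272, 0.353, 1.633, -0, 1.155, -0.002], TCP at [185.176, -596.94, 231.281] pointing down, gripper open.
Joint ranges: [-2.63, 2.63], [-0.92, 2.1], [0.06, 2.66], [-1.3, 4.44], [0, 2.69], [-3.02, 3.02]. Speed limits (rad/s): [2.22, 2.22, 2.79, 3.14, 3.14, 3.14].

### API

Orientations are given as [roll, pitch, yaw] about the fixed x, y, z axes, in that order (R = Rz(yaw) Ry(pitch) Rx(roll)).
In Python, from rig import r gives the robot as it stands.
- The arm moves only by the tool jog_arm, never from a script. Its argument "series" is a list of rows, each a list of 7 numbers: the turn, a rotation vector about the tool's x, y, z in degrees, then the shift along the tool's x, y, z in cm, then the opening, from 0 (shut) to 1 (fully open). In form: [[wx, wy, wz, tx, ty, tz, fingers], ...]. A call has 1 to 20 rows; each row shifts and turns the commanded pose from where the row before left it, along the tool's axes as they then stand; what a row does not reach is not made up. A row lasts 1/10 s, in which the tool goes at most 50 mm and 8.59 degrees, less where a joint would pass 70% of its speed; a pose out of reach is approached as far as the arm can. A call with a gripper value outside its range is refused whole. The fingers move at their own pace and stop on an object; "force" is the grip in N (left out, the last holds). Time passes only in rows, so rows that do not move let the fingers close. It gives the time, the measured TCP pose, the force and the opening at its end, in the units of the state.
- r.sense(): the state, without advancing time (a new reading comes with each control period).
- r.grab_frame(name): name is "side" or "top" or "wrist"; returns (picture, depth): 480x640x3 uint8, red, green, blue; 480x640 float32, mm along the optical axis (not along the pixel's ray), 0 where there is no reading.
- r.get_calibration(name): a dict with "mtx" (3x3 intrinsics, pixels), "position" and "rotation" of the camera in the world; the wrist camera has in their place "mount" (4x4, takes a point from camera to tool coordinates, whose origin is the TCP and whose axes are the tool frame's). Camera axes: x right, y down, z forward; pixel columns grow to the right and rows downward; lengths in mm; the calibration is good to about 2 mm. A picture is of the moment at which its call begins: read the wrist's pose just before it. get_calibration takes no time and is no camera call.
- r.sign_off(): hands the job in, once; it reports no verdict.
The state is a dict: "clock": time; "qpos": joint angles; "qvel": joint speeds; "joint_efforts": joint torques, N m; "eef_pos": TCP position; "tcp_rot": TCP orientation; "contact_force": force on the tool from outside, world axes, zero at the start; "wrist_torque": the same for the moment, N m; "opening": opening from 0.0 (shut) to 1.0 (fully open).
Only numpy, scipy, OpenCV 4.12 (cv2) and the standard library are available. Lean on these libraries where they do the work, as an engineer would, in place of code of your own. Each camera call takes 0.05 s, during which the arm holds its last target.

### The job

Three wheels stand on edge in rests on the bench. Push over the two that have a bright machined face, so that each drops onto the green plate of its own rest and lies there flat with the bright face up, not shifted off the plate; nothing may be picked up. Leave the all-black wheel standing and do not disturb the other things on the bench.

Things in the scene. Friction and masses are not known exactly. Their poses are not given: they have to be found in the camera images.
- wheel_a: Wheel A: black, 110 mm diameter, 40 mm wide, about 0.45 kg. Origin at its centre; its x axis is the axle and points out of its bright side (aluminium-coloured rim, spokes, hub; the rim shows on the tread's edge as a bright band 10 mm wide); the other side is black. Starts standing on its tread in rest_a, x axis level, centre 61 mm above the table; lying on the plate its centre is 26 mm above the table.
- wheel_a_face (a point): Centre of wheel A's bright face, 20 mm from the wheel's centre along its x axis. The face is solid, windows too. About 1 to 2 N, level, on its upper part tips the wheel over its far lower edge; beyond about 20 degrees of lean it falls over by itself.
- wheel_b: Wheel B: black, 110 mm diameter, 40 mm wide, about 0.45 kg. Origin at its centre; its x axis is the axle and points out of its bright side (aluminium-coloured rim, spokes, hub; the rim shows on the tread's edge as a bright band 10 mm wide); the other side is black. Starts standing on its tread in rest_b, x axis level, centre 61 mm above the table; lying on the plate its centre is 26 mm above the table.
- wheel_b_face (a point): Centre of wheel B's bright face, 20 mm from the wheel's centre along its x axis. The face is solid, windows too. About 1 to 2 N, level, on its upper part tips the wheel over its far lower edge; beyond about 20 degrees of lean it falls over by itself.
- raw_wheel: Unmachined wheel, the same size, black all over on both sides, standing in rest_c; origin at its centre, x axis along the axle. To be left standing.
- rest_a: Rest of wheel A: green plate 170 x 124 x 6 mm, fixed, long side along its x, origin at the centre of its underside. Two yellow chocks (34 mm long, 14 mm above the plate, 75 mm apart) at its +x end; the wheel stands between them at x = +60 mm, y = 0, axle along x. A wheel tipped in place comes to lie on the empty part, centre near x = -15 mm, y = 0.
- rest_b: Rest of wheel B: green plate 170 x 124 x 6 mm, fixed, long side along its x, origin at the centre of its underside. Two yellow chocks (34 mm long, 14 mm above the plate, 75 mm apart) at its +x end; the wheel stands between them at x = +60 mm, y = 0, axle along x. A wheel tipped in place comes to lie on the empty part, centre near x = -15 mm, y = 0.
- rest_c: Rest of the raw all-black wheel: green plate 170 x 124 x 6 mm, fixed, long side along its x, origin at the centre of its underside. Two yellow chocks (34 mm long, 14 mm above the plate, 75 mm apart) at its +x end; the wheel stands between them at x = +60 mm, y = 0, axle along x. A wheel tipped in place comes to lie on the empty part, centre near x = -15 mm, y = 0.
- done_wheel: A finished wheel already lying on the bare table, bright side up, 110 mm diameter, 40 mm high; origin at the centre of its underside. Leave alone.
- collar: Steel ring, 72 mm diameter, 45 mm high, open; origin at the centre of its underside. Leave alone.
- bottle: White bottle, 48 mm diameter, 115 mm tall; origin at the centre of its underside. Leave alone.
- tub: Green jar with a yellow cap, 64 mm diameter, 75 mm tall; origin at the centre of its underside. Leave alone.
- brush: Hand brush, 130 mm long, lying on the table, its length along its x axis; origin under its middle. Leave alone.
Not all that is in view belongs to the job. What is shaped like the wheel_a but yellow is not meant.

How it is judged:
By the outcome, as a careful person would: the job done as asked, in the order asked, and still so for the second after the job is handed in, with the robot touching nothing.
It also fails if it takes over 48 s, if anything falls off the work surface, if the arm or the gripper's body presses on something with over 40 N, if the wrist force passes 120 N, or if a joint passes its speed limit or range.

## Working session

There is one attempt and no reset: what is moved stays moved. The work goes in short steps, Python scripts to look and compute and a tool call to move; the robot and the scene stay as the last step left them, time stands still between calls to the robot, and variables do not carry over. Pictures are saved under pics/ and viewed, and the job is handed in when it is done.

Besides the shell and the picture viewer there is one more tool, called after "Request:" in YAML: its name, and indented under it one key for each argument. jog_arm: Moves the arm, as the interface text tells. Its arguments: {"type":"object","properties":{"series":{"type":"array"},"force":{"type":"number"}},"required":["series"]}

```bash
ls; mkdir -p pics; python3 - <<'E'
from rig import r
import cv2,numpy as np
for n in ("top","side"):
    p,d=r.grab_frame(n)
    cv2.imwrite(f"pics/{n}1.png",p[:,:,::-1]); np.save(f"{n}1.npy",d)
    c=r.get_calibration(n); print(n,c)
s=r.sense(); print(s); print(r.hold_point_z)
E
```

```text
pics
top {'mtx': array([[446.85936287,   0.        , 319.40731189],
       [  0.        , 446.85936287, 237.96317671],
       [  0.        ,   0.        ,   1.        ]]), 'position': array([ 296.16128822,  -11.73280113, 1015.92185856]), 'rotation': array([-2.89291039,  0.00324162, -1.58911234])}
side {'mtx': array([[625.07478557,   0.        , 314.47944652],
       [  0.        , 625.07478557, 244.59201859],
       [  0.        ,   0.        ,   1.        ]]), 'position': array([  40.60519312,  725.40704653, 1114.69393225]), 'rotation': array([-2.45817682,  0.00417403, -2.57289693])}
{'clock': 0.1, 'qpos': array([-1.27237430e+00,  3.53609864e-01,  1.63406139e+00, -7.32661399e-06,
        1.15517559e+00, -2.37328117e-03]), 'qvel': array([ 0.00027137, -0.00141893,  0.00040769, -0.00059807, -0.00085921,
        0.00082402]), 'joint_efforts': array([-7.42988977e-04, -6.06359339e+01, -3.42818534e+01, -8.24012022e-05,
        3.98385964e-03,  1.24586199e-05]), 'eef_pos': array([ 185.06461357, -596.53058655,  230.61670245]), 'tcp_rot': array([-3.13862458,  1.56954211,  1.87456267]), 'contact_force': array([-0.17540854,  0.10829842, -0.53594148]), 'wrist_torque': array([ 0.02726675, -0.00662422,  0.01969025]), 'opening': 1.0011601680413347}
18.700000000000003
```

View pics/top1.png

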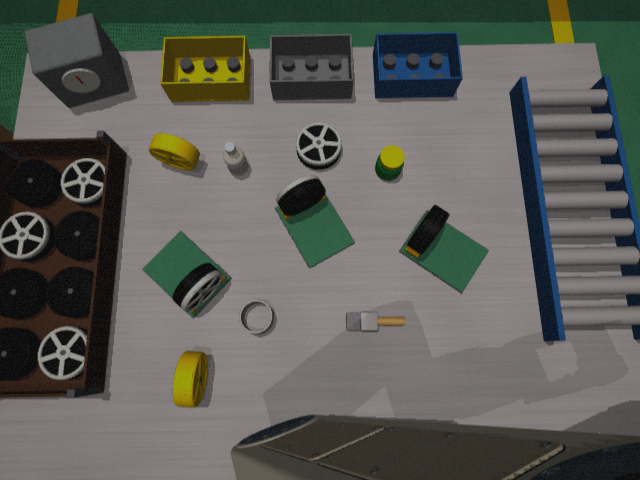

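View pics/side1.png

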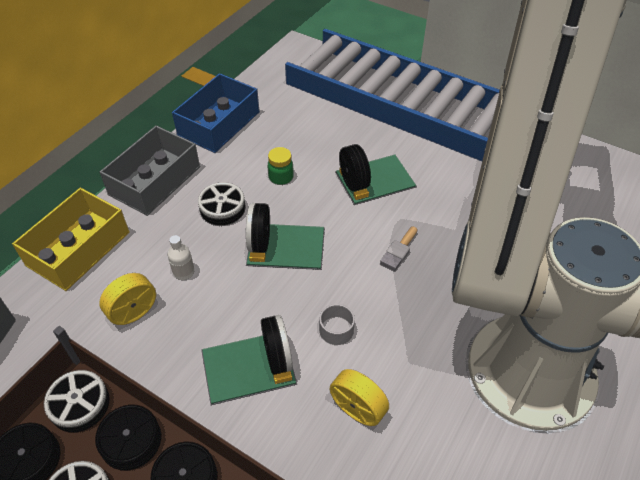

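```bash
cat > h.py <<'E'
import numpy as np,cv2
from scipy.spatial.transform import Rotation as R
from rig import r
def pts(n,d):
    c=r.get_calibration(n);K=c['mtx'];v,u=np.mgrid[0:480,0:640]
    P=np.stack([(u-K[0,2])*d/K[0,0],(v-K[1,2])*d/K[1,1],d],-1)
    return P@R.from_euler('xyz',c['rotation']).as_matrix().T+c['position']
E
python3 - <<'E'
from h import *
for n,boxes in (("top",{'W1':(140,225,240,325),'W2':(270,170,360,270),'W3':(395,195,495,295)}),("side",{'W1':(195,300,305,410),'W2':(235,195,330,275),'W3':(325,135,420,210)})):
    p=cv2.imread(f"pics/{n}1.png");d=np.load(f"{n}1.npy");X=pts(n,d)
    tiles=[]
    for k,(a,b,c_,e) in boxes.items():
        q=p[b:e,a:c_];tiles.append(cv2.resize(q,(260,260),interpolation=cv2.INTER_CUBIC))
        x=X[b:e,a:c_].reshape(-1,3);col=q.reshape(-1,3).astype(int)
        g=(col[:,1]>col[:,2]+25)&(col[:,1]>col[:,0]+8)&(x[:,2]>-8)&(x[:,2]<20)
        y=(col[:,2]>col[:,0]+60)&(col[:,1]>col[:,0]+30)&(x[:,2]<40)
        w=(x[:,2]>35)&(x[:,2]<140)
        dk=w&(col.max(1)<90); br=w&(col.min(1)>110)
        rect=cv2.minAreaRect(x[g][:,:2].astype(np.float32))
        print(n,k,'plate',g.sum(),np.round(rect[0]),np.round(rect[1]),round(rect[2],1),'z',np.median(x[g][:,2]).round(1))
        print('  chock',y.sum(),x[y].mean(0).round(0),'wheel',x[w].mean(0).round(0),'maxz',x[w][:,2].max().round(0),'dark',dk.sum(),x[dk].mean(0).round(),'bright',br.sum(),x[br].mean(0).round() if br.sum() else '')
    cv2.imwrite(f"pics/crop_{n}.png",np.hstack(tiles))
E
```

```text
top W1 plate 2141 [476. 294.] [167. 121.] 47.3 z 5.9
  chock 14 [435. 230.  17.] wheel [433. 244.  94.] maxz 121.0 dark 1062 [436. 246.  91.] bright 209 [424. 239. 108.]
top W2 plate 2637 [586.  -2.] [166. 120.] 28.8 z 5.8
  chock 30 [616.  54.  16.] wheel [632.  28.  93.] maxz 119.0 dark 985 [628.  25.  90.] bright 183 [650.  36. 109.]
top W3 plate 2659 [ 518. -301.] [166. 120.] 53.6 z 5.7
  chock 70 [ 514. -223.   19.] wheel [ 544. -244.  101.] maxz 120.0 dark 957 [ 544. -244.  102.] bright 0 
side W1 plate 3475 [476. 298.] [165. 125.] 46.9 z 5.4
  chock 150 [400. 286.  17.] wheel [422. 267.  96.] maxz 120.0 dark 936 [425. 272.  95.] bright 312 [414. 254. 104.]
side W2 plate 2257 [587.   1.] [165. 125.] 28.5 z 5.4
  chock 125 [616.  73.  17.] wheel [635.  43.  86.] maxz 119.0 dark 810 [625.  44.  86.] bright 277 [663.  38.  86.]
side W3 plate 1425 [ 519. -297.] [168. 128.] 54.9 z 5.0
  chock 113 [ 519. -221.   16.] wheel [ 544. -234.   85.] maxz 120.0 dark 1032 [ 544. -233.   85.] bright 4 [ 551. -260.  105.]
```

```bash
python3 -c "
import cv2,numpy as np
cv2.imwrite('pics/crop.png',np.vstack([cv2.imread('pics/crop_top.png'),cv2.imread('pics/crop_side.png')]))"
```

```text
(no output)
```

View pics/crop.png

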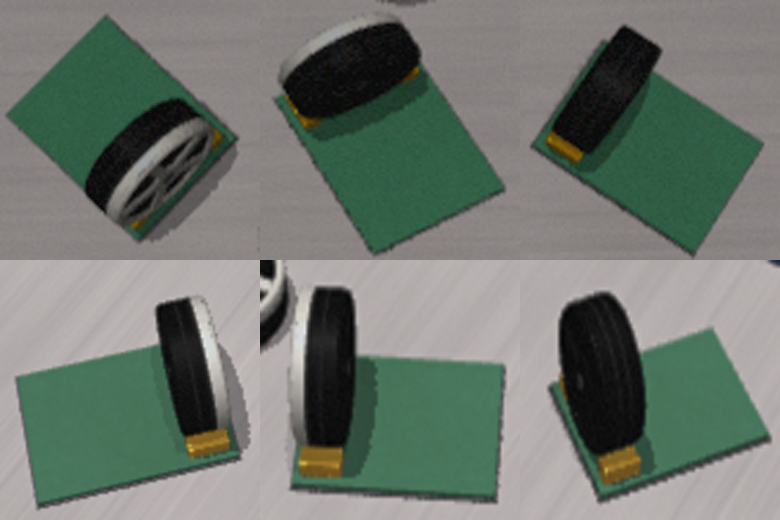

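Top-view candidates are (200,287), (302,197) and (428,231). The first two show a bright face or rim band in both views. The third is black on both edges in both views, so it is the raw wheel and stays standing. The yellow wheels at (175,152) and (190,378) are not meant.

```bash
cat >> h.py <<'E'
def plan(tgt,push,s=None):
    s=s or r.sense(); M=R.from_euler('xyz',s['tcp_rot']).as_matrix(); p=s['eef_pos']
    # bring tool z to +-push, tool x to straight down
    best=None
    for sg in (1,-1):
        z=sg*np.array([push[0],push[1],0]);z/=np.linalg.norm(z);x=np.array([0,0,-1.]);y=np.cross(z,x)
        T=np.stack([x,y,z],1);rv=np.degrees(R.from_matrix(M.T@T).as_rotvec())
        print('sign',sg,'rotvec',rv.round(2),'shift now cm',(M.T@(tgt-p)/10).round(2),'shift after turn',(T.T@(tgt-p)/10).round(2))
U1=-np.array([np.cos(np.radians(47.1)),np.sin(np.radians(47.1)),0]);C1=np.array([476,296,0.])
U2=np.array([np.cos(np.radians(28.7)),np.sin(np.radians(28.7)),0]);C2=np.array([586.5,-.5,0])
E
python3 - <<'E'
from h import *
X=pts("top",np.load("top1.npy"))
for n,(u,v) in dict(bottle=(234,155),done=(319,143),collar=(257,304),yel1=(190,378),yel2=(175,152),box=(313,85)).items(): print(n,X[v,u].round())
s=r.sense();print(R.from_euler('xyz',s['tcp_rot']).as_matrix().round(3))
plan(C2+U2*125+[0,0,200],-U2)
plan(C1+U1*125+[0,0,200],-U1)
E
```

```text
bottle [728. 175.  89.]
done [777. -16.  40.]
collar [403. 131.  -0.]
yel1 [251. 243. 109.]
yel2 [730. 303. 106.]
box [921.  -5.  60.]
[[-0.     0.955  0.296]
 [ 0.001  0.296 -0.955]
 [-1.    -0.    -0.001]]
sign 1 rotvec [ 7.853e+01 -6.000e-02  5.000e-02] shift now cm [  3.12  68.25 -47.51] shift after turn [  3.06 -33.   -76.33]
sign -1 rotvec [-1.0147e+02 -5.0000e-02 -6.0000e-02] shift now cm [  3.12  68.25 -47.51] shift after turn [ 3.06 33.   76.33]
sign 1 rotvec [-1.1987e+02 -4.0000e-02 -8.0000e-02] shift now cm [  3.15  43.39 -70.4 ] shift after turn [ 3.06 39.44 72.69]
sign -1 rotvec [ 6.013e+01 -7.000e-02  4.000e-02] shift now cm [  3.15  43.39 -70.4 ] shift after turn [  3.06 -39.44 -72.69]
```

Request:
jog_arm:
  series:
    - [-8.5,0,0,0,0,0,0]
    - [-8.5,0,0,0,0,0,0]
    - [-8.5,0,0,0,0,0,0]
    - [-8.5,0,0,0,0,0,0]
    - [-8.5,0,0,0,0,0,0]
    - [-8.5,0,0,0,0,0,0]
    - [-8.5,0,0,0,0,0,0]
    - [-8.5,0,0,0,0,0,0]
    - [-8.5,0,0,0,0,0,0]
    - [-8.5,0,0,0,0,0,0]
    - [-8.5,0,0,0,0,0,0]
    - [-8,0,0,0,0,0,0]

```text
clock: 1.3
eef_pos: [185.1, -596.6, 230.8]
tcp_rot: [1.339, 1.57, 1.847]
contact_force: [0.2, 0.5, 0.5]
opening: -0.002
```

Request:
jog_arm:
  series:
    - [0,0,0,0,1.65,3.82,0]
    - [0,0,0,0,1.65,3.82,0]
    - [0,0,0,0,1.65,3.82,0]
    - [0,0,0,0,1.65,3.82,0]
    - [0,0,0,0,1.65,3.82,0]
    - [0,0,0,0,1.65,3.82,0]
    - [0,0,0,0,1.65,3.82,0]
    - [0,0,0,0,1.65,3.82,0]
    - [0,0,0,0,1.65,3.82,0]
    - [0,0,0,0,1.65,3.82,0]
    - [0,0,0,0,1.65,3.82,0]
    - [0,0,0,0,1.65,3.82,0]
    - [0,0,0,0,1.65,3.82,0]
    - [0,0,0,0,1.65,3.82,0]
    - [0,0,0,0,1.65,3.82,0]
    - [0,0,0,0,1.65,3.82,0]
    - [0,0,0,0,1.65,3.82,0]
    - [0,0,0,0,1.65,3.82,0]
    - [0,0,0,0,1.65,3.82,0]
    - [0,0,0,0,1.65,3.82,0]

```text
clock: 3.3
eef_pos: [697.1, 61.2, 230.8]
tcp_rot: [2.791, 1.57, -2.99]
contact_force: [0.2, -0.2, -0.3]
opening: -0.002
```

```bash
python3 - <<'E'
from h import *
s=r.sense();print({k:np.round(s[k],3) for k in('clock','eef_pos','tcp_rot','qpos','contact_force','opening')})
plan(C2+U2*120+[0,0,97],-U2)
E
```

```text
{'clock': np.float64(3.3), 'eef_pos': array([697.056,  61.225, 230.816]), 'tcp_rot': array([ 2.791,  1.57 , -2.99 ]), 'qpos': array([ 0.085,  0.47 ,  1.457, -0.   ,  1.216, -0.416]), 'contact_force': array([ 0.202, -0.201, -0.297]), 'opening': np.float64(-0.002)}
sign 1 rotvec [-1.7996e+02  2.0000e-02 -6.0000e-02] shift now cm [13.38 -0.11 -0.65] shift after turn [13.38  0.11  0.66]
sign -1 rotvec [ 0.04 -0.04 -0.01] shift now cm [13.38 -0.11 -0.65] shift after turn [13.38 -0.11 -0.66]
```

Request:
jog_arm:
  series:
    - [0,0,0,3,-0.1,0,0]
    - [0,0,0,3,0,0,0]
    - [0,0,0,3,0,0,0]
    - [0,0,0,3,0,0,0]
    - [0,0,0,1.4,0,0,0]
    - [0,0,0,0,0,-0.6,0]

```text
clock: 3.9
eef_pos: [690.3, 56.0, 94.9]
tcp_rot: [2.697, 1.567, -3.085]
contact_force: [0.7, 0.2, -0.2]
opening: 0.005
```

```bash
python3 - <<'E'
from h import *
p,d=r.grab_frame("side");cv2.imwrite("pics/s2.png",cv2.resize(p[100:340,130:450,::-1],(800,600),interpolation=cv2.INTER_CUBIC))
s=r.sense();print(s['clock'],s['eef_pos'].round(1),s['contact_force'].round(2))
E
```

```text
3.95 [690.3  55.4  96.6] [ 0.01 -1.13 -0.04]
```

View pics/s2.png

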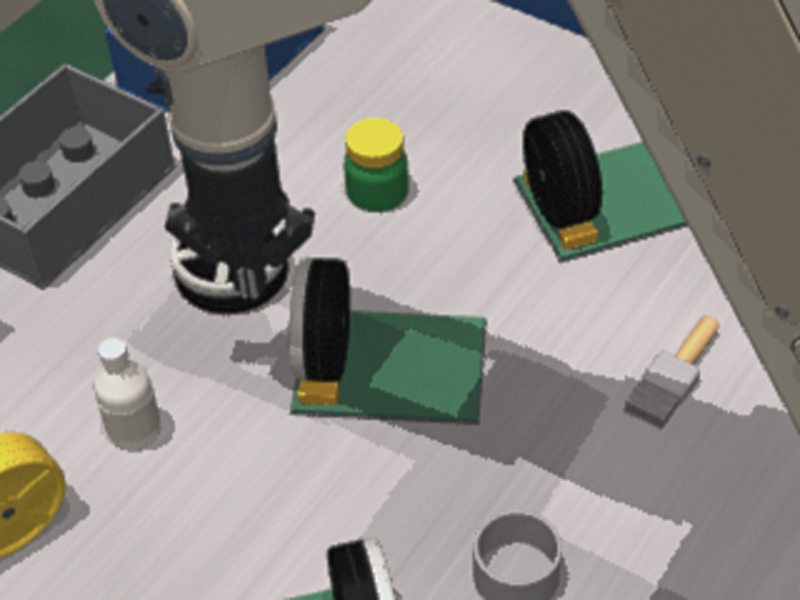

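Request:
jog_arm:
  series:
    - [0,0,0,0,0,-0.8,0]
    - [0,0,0,0,0,-0.7,0]
    - [0,0,0,0,0,-0.4,0]
    - [0,0,0,0,0,-0.4,0]
    - [0,0,0,0,0,-0.4,0]
    - [0,0,0,0,0,-0.4,0]
    - [0,0,0,0,0,-0.4,0]
    - [0,0,0,0,0,-0.4,0]

```text
clock: 4.75
eef_pos: [657.3, 37.1, 97.4]
tcp_rot: [-0.328, 1.571, 0.173]
contact_force: [1.8, 0.7, 0.5]
opening: -0.0
```

```bash
python3 - <<'E'
from h import *
p,d=r.grab_frame("side");cv2.imwrite("pics/s3.png",cv2.resize(p[100:340,130:450,::-1],(800,600),interpolation=cv2.INTER_CUBIC))
s=r.sense();print(s['clock'],s['eef_pos'].round(1),s['contact_force'].round(2))
E
```

```text
4.8 [656.6  36.8  97.2] [-0.22  0.5  -0.42]
```

View pics/s3.png

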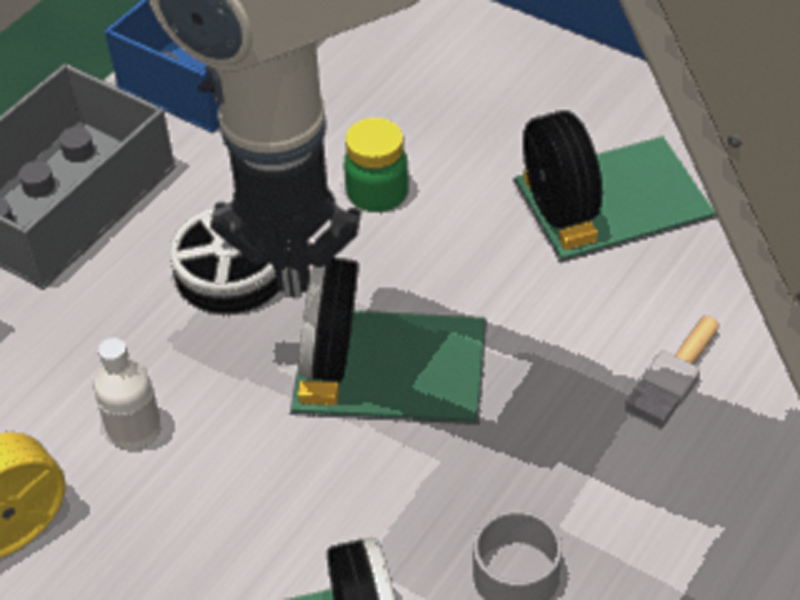

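The wheel is leaning correctly, with its top at about (335,265) in the crop and its foot still in the chocks. I'll keep pushing slowly.

Request:
jog_arm:
  series:
    - [0,0,0,0,0,-0.3,0]
    - [0,0,0,0,0,-0.3,0]
    - [0,0,0,0,0,-0.3,0]
    - [0,0,0,0,0,-0.3,0]
    - [0,0,0,0,0,-0.3,0]
    - [0,0,0,0,0,-0.3,0]
    - [0,0,0,0,0,-0.3,0]
    - [0,0,0,0,0,-0.3,0]
    - [0,0,0,0,0,-0.3,0]
    - [0,0,0,0,0,-0.3,0]
    - [0,0,0,0,0,-0.3,0]
    - [0,0,0,0,0,-0.3,0]
    - [0,0,0,0,0,0,0]
    - [0,0,0,0,0,0,0]
    - [0,0,0,0,0,0,0]

```text
clock: 6.3
eef_pos: [626.1, 20.0, 97.4]
tcp_rot: [-0.355, 1.571, 0.147]
contact_force: [0.8, 0.2, -0.7]
opening: -0.002
```

```bash
python3 - <<'E'
from h import *
p,d=r.grab_frame("side");cv2.imwrite("pics/s4.png",cv2.resize(p[100:340,130:450,::-1],(800,600),interpolation=cv2.INTER_CUBIC))
s=r.sense();print(s['clock'],s['eef_pos'].round(1),s['contact_force'].round(2))
E
```

```text
6.35 [626.   19.9  97.3] [-0.4   0.87 -0.32]
```

View pics/s4.png

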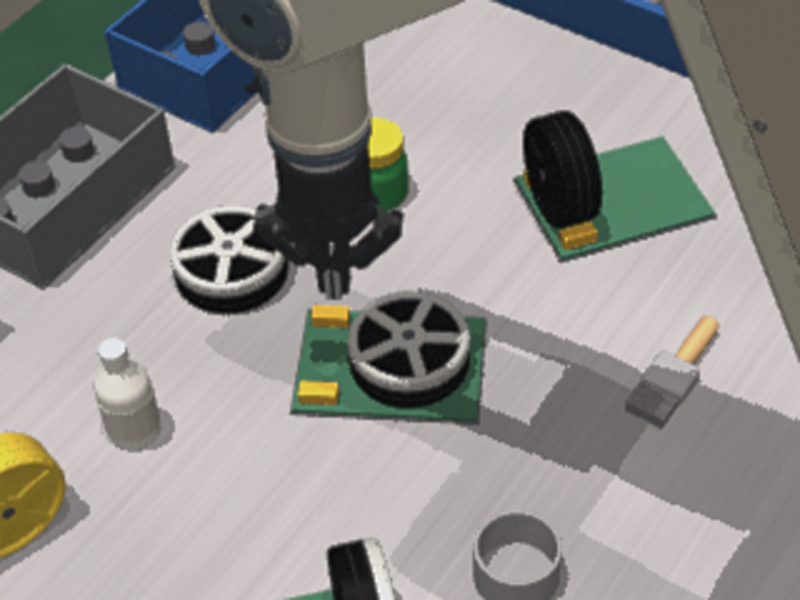

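The wheel lies flat on its plate with the bright face up at crop (408,340). Next I raise the tool and go to the other wheel.

Request:
jog_arm:
  series:
    - [0,0,0,-3,0,0,0]
    - [0,0,0,-4,0,0,0]
    - [0,0,0,-4,0,0,0]
    - [-8,0,0,-1,0,0,0]
    - [-8,0,0,0,0,0,0]
    - [-2.4,0,0,0,0,0,0]
    - [0,0,0,0,0,0,0]

```text
clock: 7.05
eef_pos: [626.0, 20.0, 217.5]
tcp_rot: [-0.72, 1.57, 0.103]
contact_force: [0.8, 0.2, 0.5]
opening: 0.004
```

```bash
python3 - <<'E'
from h import *
s=r.sense();print(s['clock'],s['eef_pos'].round(1))
plan(C1+U1*122+[0,0,200],-U1)
E
```

```text
7.05 [626.   20.  217.5]
sign 1 rotvec [0.07 0.01 0.01] shift now cm [ 1.74 29.78 -2.15] shift after turn [ 1.75 29.77 -2.19]
sign -1 rotvec [-1.7993e+02 -2.0000e-02  2.0000e-02] shift now cm [ 1.74 29.78 -2.15] shift after turn [  1.75 -29.77   2.19]
```

Request:
jog_arm:
  series:
    - [0,0,0,0,3,-0.5,0]
    - [0,0,0,0,4,-0.5,0]
    - [0,0,0,0,4,-0.5,0]
    - [0,0,0,0,4,-0.5,0]
    - [0,0,0,0,4,-0.2,0]
    - [0,0,0,0,4,0,0]
    - [0,0,0,0,4,0,0]
    - [0,0,0,0,2.8,0,0]
    - [0,0,0,0,0,0,0]
    - [0,0,0,3,0,0,0]
    - [0,0,0,3,0,0,0]
    - [0,0,0,3,0,0,0]
    - [0,0,0,2,0,0,0]
    - [0,0,0,1,0,0,0]
    - [0,0,0,0,0,0,0]

```text
clock: 8.55
eef_pos: [392.2, 205.9, 96.3]
tcp_rot: [2.845, 1.569, -2.617]
contact_force: [-0.2, -0.9, 0.0]
opening: -0.003
```

```bash
python3 - <<'E'
from h import *
p,d=r.grab_frame("side");cv2.imwrite("pics/s5.png",cv2.resize(p[200:440,150:470,::-1],(800,600),interpolation=cv2.INTER_CUBIC))
s=r.sense();print(s['clock'],s['eef_pos'].round(1),s['contact_force'].round(2))
plan(C1+U1*122+[0,0,97],-U1)
E
```

```text
8.6 [392.8 206.3  97.2] [ 0.33  0.19 -0.13]
sign 1 rotvec [-0.01 -0.04 -0.01] shift now cm [0.02 0.01 0.04] shift after turn [0.02 0.01 0.04]
sign -1 rotvec [ 1.7999e+02 -2.0000e-02  6.0000e-02] shift now cm [0.02 0.01 0.04] shift after turn [ 0.02 -0.01 -0.04]
```

View pics/s5.png

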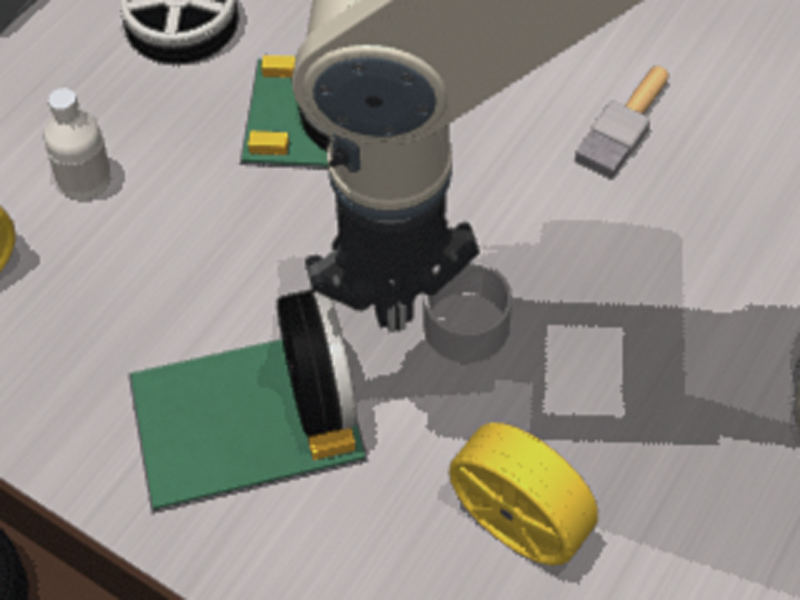

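The fingertip at crop (395,325) is on the bright side of the wheel and clear of the collar. I'll use the same slow push here.

Request:
jog_arm:
  series:
    - [0,0,0,0,0,0.8,0]
    - [0,0,0,0,0,0.8,0]
    - [0,0,0,0,0,0.4,0]
    - [0,0,0,0,0,0.4,0]
    - [0,0,0,0,0,0.4,0]
    - [0,0,0,0,0,0.4,0]
    - [0,0,0,0,0,0.4,0]
    - [0,0,0,0,0,0.4,0]
    - [0,0,0,0,0,0.3,0]
    - [0,0,0,0,0,0.3,0]
    - [0,0,0,0,0,0.3,0]
    - [0,0,0,0,0,0.3,0]

```text
clock: 9.8
eef_pos: [428.1, 244.8, 97.3]
tcp_rot: [0.172, 1.571, 0.994]
contact_force: [-0.6, -0.4, -0.1]
opening: -0.003
```

Request:
jog_arm:
  series:
    - [0,0,0,0,0,0.3,0]
    - [0,0,0,0,0,0.3,0]
    - [0,0,0,0,0,0.3,0]
    - [0,0,0,0,0,0.3,0]
    - [0,0,0,0,0,0.3,0]
    - [0,0,0,0,0,0.3,0]
    - [0,0,0,0,0,0.3,0]
    - [0,0,0,0,0,0.3,0]
    - [0,0,0,0,0,0,0]
    - [0,0,0,0,0,0,0]
    - [0,0,0,0,0,0,0]
    - [0,0,0,0,0,0,0]

```text
clock: 11.0
eef_pos: [444.1, 262.1, 97.3]
tcp_rot: [2.867, 1.571, -2.593]
contact_force: [0.1, 0.5, 0.7]
opening: 0.001
```

```bash
python3 - <<'E'
from h import *
p,d=r.grab_frame("side");cv2.imwrite("pics/s6.png",cv2.resize(p[200:440,150:470,::-1],(800,600),interpolation=cv2.INTER_CUBIC))
s=r.sense();print(s['clock'],s['eef_pos'].round(1),s['contact_force'].round(2))
E
```

```text
11.05 [444.2 262.1  97.3] [-0.39  0.09 -0.3 ]
```

View pics/s6.png

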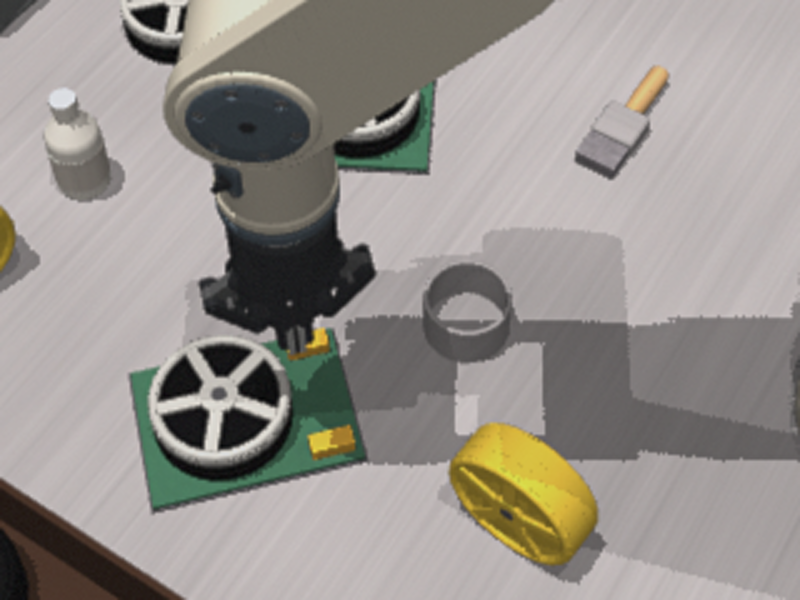

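Request:
jog_arm:
  series:
    - [0,0,0,-3,0,-0.3,0]
    - [0,0,0,-4,0,0,0]
    - [0,0,0,-4,0,0,0]
    - [0,0,0,-3,0,0,0]
    - [0,0,0,0,-3.9,-1.9,0]
    - [0,0,0,0,-3.9,-1.9,0]
    - [0,0,0,0,-3.9,-1.9,0]
    - [0,0,0,0,-3.9,-1.9,0]
    - [0,0,0,0,-3.9,-1.9,0]
    - [0,0,0,0,-3.9,-1.9,0]
    - [0,0,0,0,-3.9,-1.9,0]
    - [0,0,0,0,-3.9,-1.9,0]
    - [0,0,0,0,-3.9,-1.9,0]
    - [0,0,0,0,-3.9,-1.9,0]

```text
clock: 12.45
eef_pos: [599.0, -146.4, 237.3]
tcp_rot: [0.468, 1.571, 1.29]
contact_force: [0.1, 0.4, 0.7]
opening: 0.002
```

Request:
jog_arm:
  series:
    - [0,0,0,0,-0.5,-4,0]
    - [0,0,0,0,-0.5,-4,0]
    - [0,0,0,0,-0.5,-4,0]
    - [0,0,0,0,-0.5,-4,0]
    - [0,0,0,0,-0.5,-4,0]
    - [0,0,0,0,-0.5,-4,0]
    - [0,0,0,0,-0.5,-4,0]
    - [0,0,0,0,-0.5,-4,0]
    - [0,0,0,0,-0.5,-4,0]
    - [0,0,0,0,-0.5,-4,0]
    - [0,0,0,0,-0.5,-4,0]
    - [0,0,0,0,-0.5,-4,0]
    - [0,0,0,0,0,0,0]

```text
clock: 13.75
eef_pos: [313.3, -540.6, 237.2]
tcp_rot: [-2.836, 1.569, -2.017]
contact_force: [0.0, 0.4, 0.0]
opening: -0.005
```

```bash
python3 - <<'E'
from h import *
s=r.sense();print(s['clock'],s['eef_pos'].round(1),s['contact_force'].round(2))
out=[]
for n,bx in (("top",((140,225,240,325),(270,170,360,270))),("side",((195,300,305,410),(235,195,330,275)))):
    p,d=r.grab_frame(n);p=p[:,:,::-1].copy();cv2.imwrite(f"pics/{n}9.png",p);np.save(n+'9.npy',d);X=pts(n,d)
    for (a,b,c_,e),C,U in zip(bx,(C1,C2),(U1,U2)):
        x=X[b:e,a:c_].reshape(-1,3);w=(x[:,2]>40)&(x[:,2]<60)
        q=x[w];(c,rad)=cv2.minEnclosingCircle(q[:,:2].astype(np.float32))
        V=np.array([-U[1],U[0],0]);D=np.array([*c,0])-C
        A=np.c_[q[:,:2],np.ones(len(q))];co=np.linalg.lstsq(A,q[:,2],rcond=None)[0]
        print(n,'centre',np.round(c,1),'r',round(rad,1),'rest xy',(D@U).round(1),(D@V).round(1),'z',q[:,2].mean().round(1),'max',x[:,2].max().round(1),'tilt',co[:2].round(3))
    p0=cv2.imread(f"pics/{n}1.png");out.append(p)
cv2.imwrite("pics/fin.png",cv2.resize(np.hstack(out),(800,300),interpolation=cv2.INTER_AREA))
E
```

```text
13.75 [ 313.3 -540.6  237.2] [0.01 0.41 0.04]
top centre [441.6 259.1] r 121.2 rest xy 50.5 -0.1 z 44.2 max 1015.9 tilt [ 0.001 -0.002]
top centre [571.2 -10.4] r 55.2 rest xy -18.2 -1.3 z 44.0 max 1015.9 tilt [-0.001 -0.002]
side centre [486.8 309.2] r 56.5 rest xy -17.0 -1.1 z 43.9 max 1114.7 tilt [ 0.    -0.001]
side centre [634.8 -14.2] r 121.3 rest xy 35.8 -35.2 z 43.7 max 1114.7 tilt [-0.006  0.001]
```

View pics/top9.png

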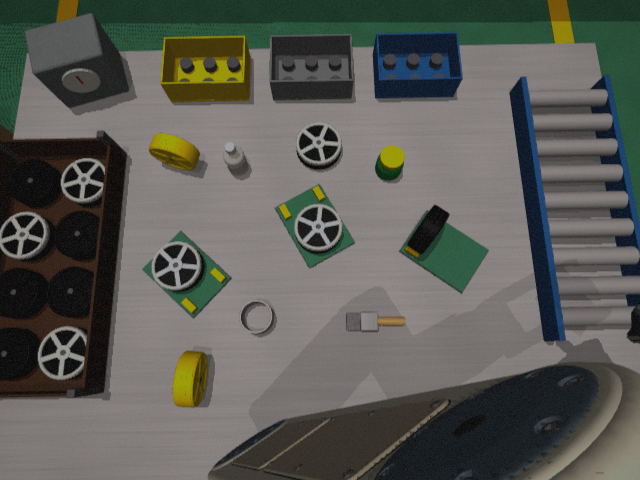

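View pics/side9.png

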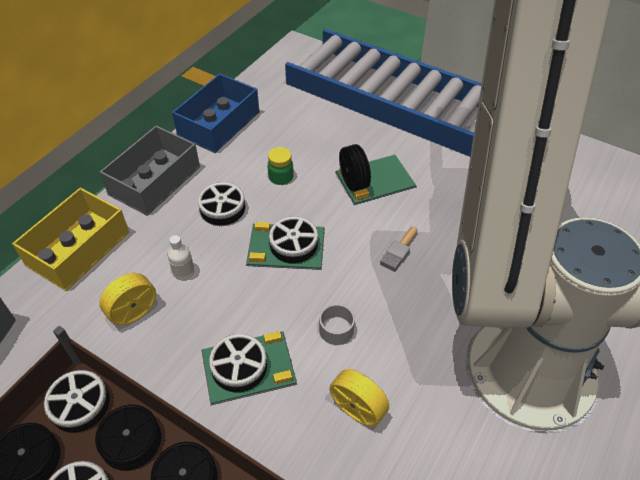

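Both wheels lie flat with the bright face up, at top-view (177,266) and (318,228). The raw wheel still stands at (428,231), and everything else is where it was.

```bash
python3 -c "
from rig import r
print(r.sign_off())"
```

```text
the job is handed in; nothing more can be done
None
```

I pushed over the two wheels with a bright face, using the shut fingertips slowly on the upper part of each face. Nothing was gripped or picked up, and the job was handed in at about 14 s of the 48 s allowed.

- **Position:** In the final pictures both wheels lie flat with the bright face up. Their centres in rest coordinates are about (-18, -1) mm and (-17, -1) mm, against the expected (-15, 0). Tilt measured 0.002 rad or less.
- **Rest of the bench:** The all-black wheel still stands. By eye, the other things look unmoved between the first and last pictures, and the arm ended parked clear of everything. Force readings stayed around 2 N or less.
- **Disagreement:** Two of the four circle fits gave a false 121 mm radius. I put that down to stray depth points in the crop, but I did not track them down. So each centre rests on one camera: top for one wheel, side for the other. Both pictures look consistent with those positions.

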